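# Seat a steel cover plate on its locating pins and swing the hold-down bar over it

### The arm

A 6-joint arm with a two-finger parallel gripper is mounted at the origin on the work surface. World frame = base frame: x ahead of the robot, y to its left, z up, the work surface at z = 0. Lengths are in mm, angles in rad, forces in N, time in s.
With the tool pointing down it reaches from about 300 to 850 mm from the base axis. Payload 5.4 kg.
Tool frame: the origin (TCP) lies midway between the tips of the shut fingers; the grasp point (between the pads) lies ctrl.pinch_z behind it (ctrl.pinch_z is the distance from the TCP to the grasp point, in mm); z points along the fingers, x is the direction in which the jaws open and shut, and the axes are right-handed (so a half turn about z gives the same grasp; the last joint's range is limited). The gripper opens to 85 mm and grips with 20 to 120 N. Pads are 22 mm wide; open, the fingers measure 114 mm over their backs; the gripper's body (76 mm by 85 mm) begins 54 mm behind the grasp point. The pads swing forward as they close: fully open they stand 13 mm farther back than shut.
Start: joints at [-1.501, 0.158, 1.597, -0, 1.386, -0.21], TCP at [158.77, -552.628, 231.299] pointing down, gripper open.
Joint ranges: [-2.91, 2.91], [-0.94, 2.29], [0.18, 2.7], [-1.29, 4.43], [0.17, 2.64], [-3, 3]. Speed limits (rad/s): [2.57, 2.57, 3.14, 3.14, 3.14, 3.14].

### API

Orientations are given as a rotation vector (axis times angle).
In Python, from rig import status, imaging, ctrl, models gives the robot as it stands. The module is installed in compiled form; this text tells all that it offers.
- The arm moves only by the tool carry_out, never from a script. Its argument "deltas" is a list of rows, each an object with "delta_pos": the shift along the world's x, y, z in cm, a list of three; "spin": the turn about the world's z in rad; "fingers": the finger opening in cm, from 0 to 8.54. In form: [{"delta_pos": [dx, dy, dz], "spin": spin, "fingers": fingers}, ...]. A call has 1 to 8 rows; each row shifts and turns the pose as measured when the row begins; what a row does not reach is not made up. A row lasts 1/10 s, in which the tool goes at most 50 mm and 8.59 degrees, less where a joint would pass 70% of its speed; a pose out of reach is approached as far as the arm can. A call is refused whole if a number of a shift passes 5 or a number of a turn 0.15, either way. A call with a gripper value outside its range is refused whole. The fingers move at their own pace and stop on an object; "force" is the grip in N (left out, the last holds). Time passes only in rows, so rows that do not move let the fingers close. It gives the time, the measured TCP pose, the force and the opening at its end, in the units of the state.
- status.get_obs(): the state, without advancing time (a new reading comes with each control period).
- imaging.camera(name): name is "scene" or "top"; returns a dict with "pixels" (400x640x3 uint8, red, green, blue), "fovy" (degrees; the focal length in pixels is half the picture's height over the tangent of half this angle, whatever the lens; pixels are square), "cx", "cy" (the principal point, pixels), "k1" (the pictures are not rectified: a ray, as slopes to the right and down, at radius r is drawn at 1 + k1 r^2 times it, then the intrinsics apply), "T" (4x4, takes a point from camera to world coordinates). Camera axes: x right, y down, z forward; pixel columns grow to the right and rows downward; lengths in mm; the calibration is good to about 2 mm. A picture is of the moment at which its call begins. There is no depth.
- ctrl.job_done(): hands the job in, once; it reports no verdict.
Trained networks look in a picture, given as the dict that the camera call returned (one of the last four; its "shot" number tells which), for a name from the list of things; names that differ only in an ending like _2 or _b are one class to them, and where a whole thing is asked for, a point or a joint stands for the part that bears it (a point fixed in the world has none). Each returns a list of dicts, best first, with "p" (0 to 1); they miss things now and then, are a little off and sometimes report something else, mostly with a low value. They report only what shows in the picture. A call takes as long as a camera call. They do not tell look-alikes from the thing itself.
- models.look_for(thing, picture): "point" ([column, row] in pixels, amid what is visible of it).
- models.masks_of(thing, picture): "mask" (400x640 bool, what is visible of it) and "point" ([column, row] in pixels, amid what is visible of it).
The state is a dict: "time": time; "joint_positions": joint angles; "qd": joint speeds; "joint_torque": joint torques, N m; "tcp_pos": TCP position; "ee_rot": TCP orientation; "force": force on the tool from outside, world axes, zero at the start; "ft_torque": the same for the moment, N m; "grip_width": finger opening in mm.
Only numpy, scipy, OpenCV 4.12 (cv2) and the standard library are available. Lean on these libraries where they do the work, as an engineer would, in place of code of your own. Each camera call takes 0.05 s, during which the arm holds its last target.

### The job

The bright steel plate lies on the raised blue ledge of the fixture. Without picking it up, nudge it with the fingertips off the ledge and over the two brass locating pins until it drops fully home, flat on the dark steel seat; then push the black knob of the yellow hold-down bar round until the bar lies over the plate against its stop. Leave the other things on the bench where they are.

Things in the scene. Friction and masses are not known exactly. Their poses are not given: they have to be found in the camera images.
- fixture: Fixture bolted to the bench, placed and turned anew each time. Origin: on the bench, under the point midway between the pins; +x is the direction to push the plate (away from the robot), +y left. Blue loading ledge: x -115 to -33.5 mm, y -80 to 80, flat top 40 mm above the bench; no guides. It steps down 6 mm to the dark steel seat: x -33.5 to 75. A blue foot 12 mm high reaches to y = +-95.
- seat (a point): Point on the dark steel seat's surface, midway between the pins, 34 mm above the bench; the origin of the plate comes here when it is seated.
- pin0 (a point): Top of the left brass pin, fixture x = -8, y = +40 mm. Pins are 10 mm in diameter and rise 5.5 mm above the seat (0.5 mm below the ledge's top), with a 2 mm chamfer on top, so the plate slides over their tops until its holes meet them.
- pin1 (a point): Top of the right pin, fixture x = +8, y = -40 mm; otherwise as pin0.
- plate: Loose bright steel plate, 60 (x) by 110 (y) by 8 mm, about 0.32 kg; origin: centre of its underside. 16 mm holes at its own (-8, +40) and (+8, -40) mm (3 mm play round the pins), 28 mm bore amid. Starts flat on the ledge (origin 40 mm above the bench), 58 to 70 mm short of the seat, up to 18 mm aside and turned up to 0.2 rad from the fixture. Seated: origin 34 mm, top 42 mm above the bench.
- plate_hole0 (a point): Centre of the mouth (top face) of the plate's left hole; it belongs over pin0.
- plate_hole1 (a point): Centre of the mouth (top face) of the plate's right hole; it belongs over pin1.
- bar (a joint): Angle (rad) of the yellow hold-down bar about its upright pivot. 0: it points to the fixture's +y, clear of the plate; grows counterclockwise seen from above; 1.57: it points to the fixture's -x, over the plate; hard stop at 1.6. Starts at 0 to 0.35, turns stiffly (about 1.5 N at the knob), stays where left.
- bar_hinge (a point): Pivot of the bar, on its axis at the bar's underside: fixture x = 54, y = 0, 44 mm above the bench. The bar is 16 mm wide, reaches 60 mm from the pivot, and lies 44 to 54 mm above the bench: it clears a seated plate by 2 mm, but runs into one that is not home.
- bar_knob (a point): Centre of the top of the black upright knob on the bar, 50 mm from the pivot axis. The knob is 16 mm in diameter and 25 mm high (from 54 to 79 mm above the bench).
- socket: Steel wrench socket, 26 mm across, 38 mm high, standing beside the fixture on its left; to be left alone.
- bearing: Dark steel ring, 44 mm across, 14 mm high, lying beside the fixture on its right; to be left alone.
- bolt: Bolt standing on its head, 20 mm across, 43 mm high, beside the fixture on its right; to be left alone.
- wrench: Wrench, 190 mm long, lying on the left of the bench; to be left alone.
- screwdriver: Screwdriver, 200 mm long, lying on the right of the bench; to be left alone.
- can: Red can, 60 mm across, 110 mm high, towards the edge of the bench on the left; to be left alone.
- jar: Amber jar, 64 mm across, 75 mm high, towards the edge of the bench on the right; to be left alone.
Not all that is in view belongs to the job. Leave any brown or red look-alike of the plate alone.

How it is judged (in metres and radians):
On the way, in this order (a step that is already met when the one before it is completed fails the run):
1. the plate has dropped over both pins and lies flat on the seat (z of plate in the frame of fixture between 0.031 and 0.0362 m and horizontal distance between plate and seat below 0.006 m and angle between plate's own z axis and vertical below 0.035 rad), for 0.2 s.
2. the hold-down bar has then been swung over the seated plate (all of step 1 and value of joint bar above 1.4 rad), for 0.2 s.
At the end, for the whole second after the job is handed in: The plate lies at rest and flat on the seat (origin less than 2.2 mm above it, within 6 mm of its centre, tilted less than 0.035 rad) with both pins in its holes, and the bar is over it (joint above 1.40 rad) (all of step 2 and linear speed of plate below 0.02 m/s); the robot touches nothing.
It fails at once if the plate is lifted: its origin rises more than 12 mm above the ledge, or it is tipped by more than 0.35 rad (z of plate in the frame of fixture above 0.052 m or angle between plate's own z axis and vertical above 0.35 rad).
It fails at once if another thing on the bench is moved by more than 25 mm (distance of any of socket, bearing, bolt, wrench, screwdriver, can, jar from where it was at the start of the episode above 0.025 m).
It also fails if it takes over 72 s, if anything falls off the work surface, if the arm or the gripper's body presses on something with over 40 N, if the wrist force passes 120 N, or if a joint passes its speed limit or range.

## Working session

There is one attempt and no reset: what is moved stays moved. The work goes in short steps, Python scripts to look and compute and a tool call to move; the robot and the scene stay as the last step left them, time stands still between calls to the robot, and variables do not carry over. Pictures are saved under pics/ and viewed, and the job is handed in when it is done.

Besides the shell and the picture viewer there is one more tool, called by a JSON object that holds its "method" and its "body", one argument or row to a line. carry_out: Moves the arm, as the interface text tells. Its arguments: {"type":"object","properties":{"deltas":{"type":"array"},"force":{"type":"number"}},"required":["deltas"]}

```bash
mkdir -p pics; python3 - <<'E'
from rig import status, imaging, ctrl, models
import cv2,numpy as np
o=status.get_obs(); print({k:np.round(v,3).tolist() if not isinstance(v,(int,float)) else v for k,v in o.items()}); print(ctrl.pinch_z)
for n in ("scene","top"):
    c=imaging.camera(n); cv2.imwrite(f"pics/{n}0.png",c["pixels"][:,:,::-1])
    print(n,c["fovy"],c["cx"],c["cy"],c["k1"],np.round(c["T"],3).tolist(),c["shot"])
    for t in ["fixture","plate","plate_hole0","plate_hole1","pin0","pin1","seat","bar","bar_knob","bar_hinge","socket","bearing","bolt"]:
        print(t,[(round(d["p"],2),np.round(d["point"],1).tolist()) for d in models.look_for(t,c)][:4])
E
```

```text
{'time': 0.0, 'joint_positions': [-1.501, 0.159, 1.598, 0.0, 1.386, -0.21], 'qd': [-0.002, -0.001, 0.001, 0.0, 0.001, -0.003], 'joint_torque': [-0.001, -39.6, -33.143, -0.0, 0.008, 0.0], 'tcp_pos': [158.731, -552.015, 230.291], 'ee_rot': [-2.508, 1.889, 0.002], 'force': [-0.403, 0.644, -0.021], 'ft_torque': [0.035, -0.028, -0.009], 'grip_width': 85.24955833331774}
18.700000000000003
scene 43.740298400050534 319.4972195762868 206.72565935821888 -0.15590766332322215 [[0.502, 0.635, -0.587, 1262.199], [0.865, -0.367, 0.342, -442.913], [0.002, -0.68, -0.733, 999.549], [0.0, 0.0, 0.0, 1.0]] 1
fixture [(0.65, [319.7, 241.3])]
plate [(0.81, [363.7, 176.9]), (0.8, [251.0, 320.2]), (0.63, [299.6, 222.4]), (0.6, [268.5, 191.5])]
plate_hole0 [(0.97, [267.1, 190.3]), (0.64, [304.4, 225.7]), (0.62, [366.1, 179.5]), (0.62, [255.5, 320.1])]
plate_hole1 [(0.97, [267.1, 190.3]), (0.64, [304.4, 225.7]), (0.62, [366.1, 179.5]), (0.62, [255.5, 320.1])]
pin0 [(0.57, [318.0, 241.9])]
pin1 [(0.57, [318.0, 241.9])]
seat [(0.8, [320.6, 239.1])]
bar [(0.46, [347.2, 237.3])]
bar_knob [(0.45, [300.0, 222.7])]
b
[... 390 characters left out ...]
)]
plate [(0.96, [415.1, 152.7]), (0.9, [354.6, 275.9]), (0.76, [253.1, 245.6]), (0.55, [342.3, 214.8])]
plate_hole0 [(0.89, [346.3, 278.7]), (0.7, [340.2, 218.2]), (0.66, [257.9, 240.3]), (0.64, [419.9, 148.9])]
plate_hole1 [(0.89, [346.3, 278.7]), (0.7, [340.2, 218.2]), (0.66, [257.9, 240.3]), (0.64, [419.9, 148.9])]
pin0 [(0.95, [332.9, 194.6]), (0.37, [320.2, 173.9])]
pin1 [(0.95, [332.9, 194.6]), (0.37, [320.2, 173.9])]
seat [(0.66, [329.7, 197.5])]
bar [(0.68, [317.7, 177.0]), (0.33, [381.6, 165.4])]
bar_knob [(0.68, [318.2, 172.5]), (0.52, [348.8, 211.0])]
bar_hinge [(0.53, [322.4, 176.3])]
socket [(0.62, [333.5, 194.8]), (0.56, [286.3, 201.9])]
bearing [(0.6, [379.5, 168.0])]
bolt []
```

View pics/scene0.png

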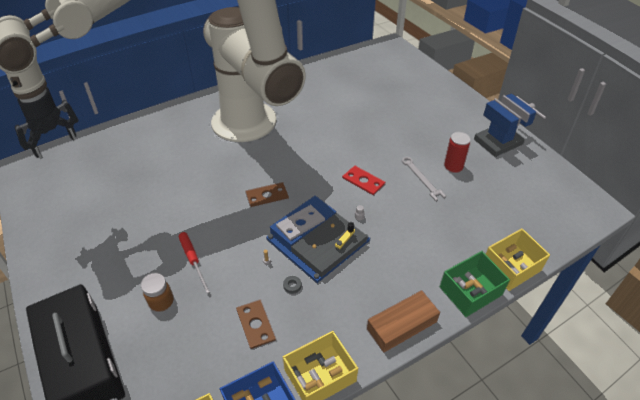

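View pics/top0.png

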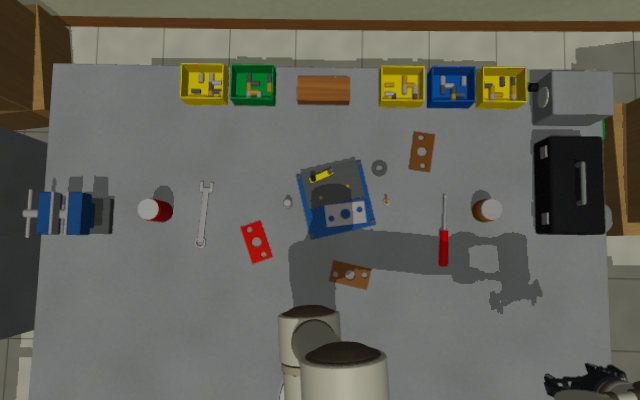

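```bash
python3 - <<'E'
import cv2
i=cv2.imread("pics/top0.png")[130:270,240:440]
cv2.imwrite("pics/top0z.png",cv2.resize(i,None,fx=4,fy=4,interpolation=cv2.INTER_CUBIC))
i=cv2.imread("pics/scene0.png")[150:330,200:420]
cv2.imwrite("pics/scene0z.png",cv2.resize(i,None,fx=3.3,fy=3.3,interpolation=cv2.INTER_CUBIC))
E
```

```text
(no output)
```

View pics/top0z.png

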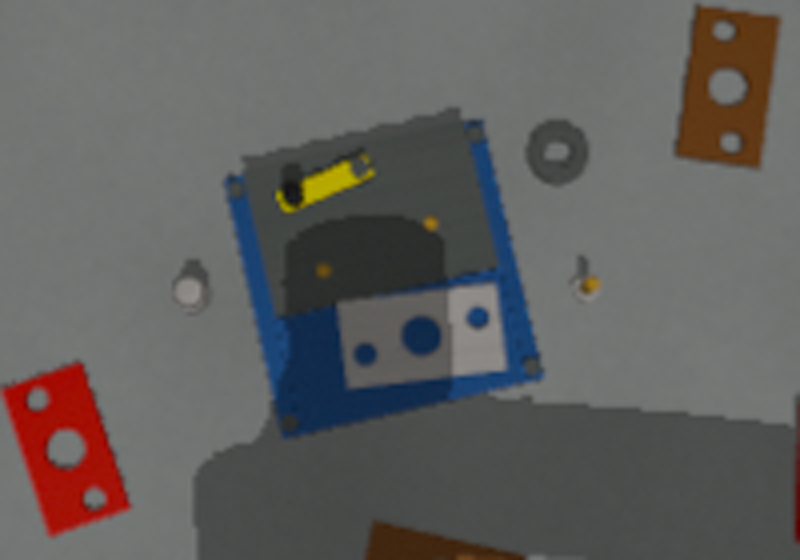

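View pics/scene0z.png

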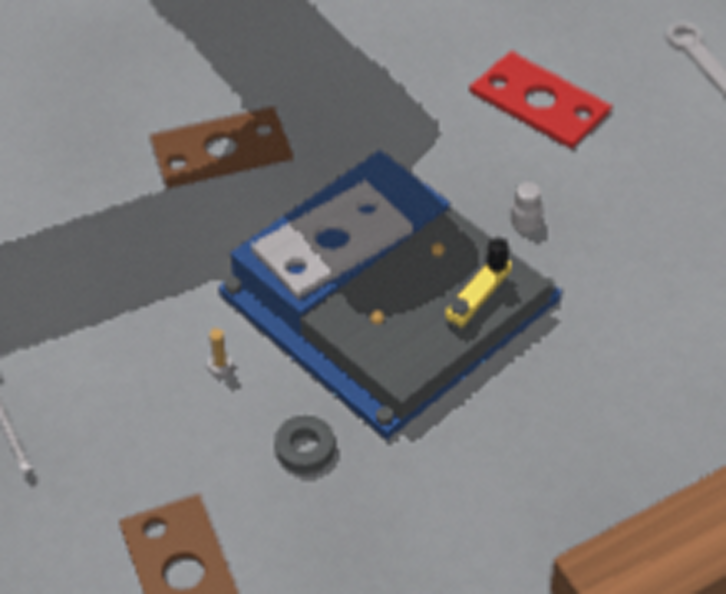

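The top view shows the silver plate on the ledge (bore about (345,214)), the pins at (321,198) and (348,186), and the yellow bar with its knob at about (313,176). The other plates are red or brown look-alikes. Next I fit the poses.

```bash
cat > h.py <<'E'
import numpy as np,cv2
from scipy.optimize import least_squares
def f(c): return 200/np.tan(np.radians(c["fovy"])/2)
def proj(c,P):
    P=np.atleast_2d(P); T=c["T"]; q=(P-T[:3,3])@T[:3,:3]
    s=q[:,:2]/q[:,2:]; r2=(s**2).sum(1,keepdims=True)
    return s*(1+c["k1"]*r2)*f(c)+[c["cx"],c["cy"]]
def ray(c,uv,z):
    s=least_squares(lambda p: proj(c,[[p[0],p[1],z]])[0]-uv,[500,0]).x
    return s
def fx(p,pts):
    x,y,t=p; R=np.array([[np.cos(t),-np.sin(t)],[np.sin(t),np.cos(t)]])
    pts=np.atleast_2d(np.array(pts,float)); return np.c_[pts[:,:2]@R.T+[x,y],pts[:,2]]
def inv(p,q):
    x,y,t=p; R=np.array([[np.cos(t),-np.sin(t)],[np.sin(t),np.cos(t)]])
    return (np.atleast_2d(q)[:,:2]-[x,y])@R
def fit(obs,x0):
    # obs: list of (cam, pt, uv)
    fun=lambda p: np.concatenate([proj(c,fx(p,[P]))[0]-uv for c,P,uv in obs])
    return least_squares(fun,x0,loss='soft_l1')
E
python3 - <<'E'
from rig import imaging
from h import *
S=imaging.camera("scene");T=imaging.camera("top")
z=lambda a,b: np.array([(a+.5)/4-.5+240,(b+.5)/4-.5+130])
w=lambda a,b: np.array([(a+.5)/3.3-.5+200,(b+.5)/3.3-.5+150])
p0=(-8,40,39.5);p1=(8,-40,39.5)
obs=[(T,p0,z(323,271)),(T,p1,z(431,224)),(S,p0,w(438,249)),(S,p1,w(376,317)),(T,(75,-80,34),z(458,112)),(T,(75,80,34),z(244,160)),(S,(75,-80,34),w(400,403)),(S,(75,80,34),w(553,285)),(T,(54,0,54),z(362,167)),(S,(54,0,54),w(460,304)),(T,(-33.5,-80,40),z(500,270))]
r=fit(obs,[500,-30,.2]);F=r.x;print("fix",F,np.round(r.fun.reshape(-1,2),1).tolist())
obs=[(T,(-8,40,8+40),z(365,354)),(T,(8,-40,48),z(478,318)),(T,(0,0,48),z(421,335)),(S,(-8,40,48),w(368,209)),(S,(8,-40,48),w(295,266)),(S,(0,0,48),w(332,238)),
(T,(30,55,48),z(337,303)),(T,(30,-55,48),z(499,284)),(T,(-30,-55,48),z(506,372)),(T,(-30,55,48),z(348,387)),
(S,(-30,55,48),w(370,180)),(S,(30,55,48),w(413,212)),(S,(30,-55,48),w(300,292)),(S,(-30,-55,48),w(250,243))]
r=fit(obs,[450,-30,.1]);P=r.x;print("plate",P,np.round(r.fun.reshape(-1,2),1).tolist())
print("plate in fixture",inv(F,P),P[2]-F[2])
k=ray(T,z(291,182),79);print("knob",k,inv(F,k)-[54,0])
k=ray(S,w(497,243),79);print("knob",k,inv(F,k)-[54,0])
np.savez("pose.npz",F=F,P=P)
for n,c in (("t",T),("s",S)):
    im=c["pixels"][:,:,::-1].copy(); s=5; off=(280,140) if n=="t" else (255,185)
    im=cv2.resize(im[off[1]:off[1]+115,off[0]:off[0]+120],None,fx=s,fy=s,interpolation=cv2.INTER_CUBIC)
    def line(pose,pts,col):
        q=((proj(c,fx(pose,pts))-off+.5)*s-.5).astype(int)
        cv2.polylines(im,[q.reshape(-1,1,2)],True,col,1)
    line(F,[(75,80,34),(75,-80,34),(-33.5,-80,34),(-33.5,80,34)],(0,255,0))
    line(F,[(-115,80,40),(-115,-80,40),(-33.5,-80,40),(-33.5,80,40)],(0,255,255))
    line(P,[(30,55,48),(30,-55,48),(-30,-55,48),(-30,55,48)],(0,0,255))
    a=np.linspace(0,6.28,20)
    for q,h,rr,po in ((p0[:2],39.5,5,F),(p1[:2],39.5,5,F),(p0[:2],48,8,P),(p1[:2],48,8,P),((0,0),48,14,P),((54,0),54,8,F)):
        line(po,np.c_[q[0]+rr*np.cos(a),q[1]+rr*np.sin(a),a*0+h],(255,0,255))
    cv2.imwrite(f"pics/ov_{n}.png",im)
E
```

```text
fix [ 5.80290264e+02 -3.50834438e+01  2.32998732e-01] [[-0.2, -0.9], [-0.4, -0.9], [-0.1, -0.5], [-0.0, -0.6], [1.4, 1.2], [-0.7, 1.4], [-0.3, 0.1], [-0.5, -0.1], [-0.7, -0.4], [-0.5, 1.6], [-0.3, -1.0]]
plate [ 5.17003290e+02 -6.63423947e+01  1.27206272e-01] [[-0.4, -0.4], [-0.4, -0.3], [-0.2, -0.1], [-0.5, -1.2], [-0.3, -0.4], [-0.4, -1.1], [-0.3, -0.7], [-1.2, -0.3], [-0.3, -0.7], [-0.7, -0.1], [-1.6, 0.0], [-0.6, 4.0], [-1.6, -0.0], [-0.1, 0.2]]
plate in fixture [[-68.79443137 -15.80155785]] -0.10579245921107538
knob [616.88556926  23.3348581 ] [[-4.90499193 48.39002535]]
knob [610.42013162  23.9541938 ] [[-11.05272064  50.48547095]]
```

View pics/ov_t.png

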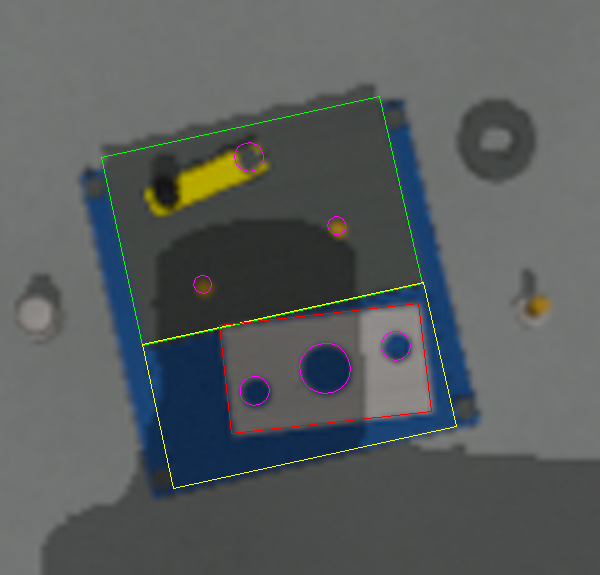

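View pics/ov_s.png

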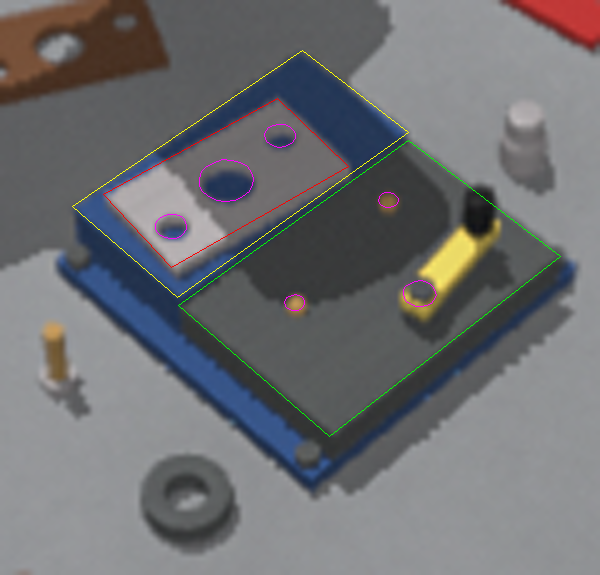

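```bash
cat > meas.py <<'E'
from rig import imaging
from h import *
import sys
def overlay(c,n,F,P,name,zp=40,off=None,s=5,wh=(120,115),extra=[]):
    im=c["pixels"][:,:,::-1].copy(); off=off or ((280,140) if n=="top" else (255,185))
    im=cv2.resize(im[off[1]:off[1]+wh[1],off[0]:off[0]+wh[0]],None,fx=s,fy=s,interpolation=cv2.INTER_CUBIC)
    def line(pose,pts,col):
        q=((proj(c,fx(pose,pts))-off+.5)*s-.5).astype(int)
        cv2.polylines(im,[q.reshape(-1,1,2)],True,col,1)
    line(F,[(75,80,34),(75,-80,34),(-33.5,-80,34),(-33.5,80,34)],(0,255,0))
    line(F,[(-115,80,40),(-115,-80,40),(-33.5,-80,40),(-33.5,80,40)],(0,255,255))
    zt=zp+8
    a=np.linspace(0,6.28,20)
    L=[((-8,40),39.5,5,F),((8,-40),39.5,5,F),((54,0),54,8,F)]
    if P is not None:
        line(P,[(30,55,zt),(30,-55,zt),(-30,-55,zt),(-30,55,zt)],(0,0,255))
        L+=[((-8,40),zt,8,P),((8,-40),zt,8,P),((0,0),zt,14,P)]
    for q,h,rr,po in L+extra:
        line(po,np.c_[q[0]+rr*np.cos(a),q[1]+rr*np.sin(a),a*0+h],(255,0,255))
    cv2.imwrite(name,im)
E
python3 - <<'E'
from meas import *
S=imaging.camera("scene");T=imaging.camera("top")
ot=lambda a,b: np.array([(a+.5)/5-.5+280,(b+.5)/5-.5+140])
os_=lambda a,b: np.array([(a+.5)/5-.5+255,(b+.5)/5-.5+185])
p0=(-8,40,39.5);p1=(8,-40,39.5)
obs=[(T,p0,ot(204,288)),(T,p1,ot(339,229)),(T,(54,0,54),ot(252,156)),(T,(-33.5,-80,40),ot(421,287)),
(S,p0,os_(389,203)),(S,p1,os_(297,306)),(S,(54,0,54),os_(421,291)),(S,(75,-80,34),os_(330,436)),(S,(75,80,34),os_(562,257)),(S,(-33.5,-80,40),os_(182,298)),(S,(-115,80,40),os_(302,52)),(S,(-115,-80,40),os_(74,208))]
r=fit(obs,[580,-35,.23]);F=r.x;print(F,np.round(r.fun.reshape(-1,2),1).tolist())
P=np.load("pose.npz")["P"]
for cam,nm in ((T,"T"),(S,"S")):
    print(nm, fit([o for o in obs if o[0] is cam],F).x)
np.savez("pose.npz",F=F,P=P)
print(inv(F,P),P[2]-F[2])
overlay(T,"top",F,P,"pics/ov2t.png")
overlay(S,"scene",F,P,"pics/ov2s.png")
for c in (T,S):
  for d in models.masks_of("bar_knob",c)[:2] if 0 else []: pass
# bar mask yellow in top & scene
for n,c in (("t",T),("s",S)):
    hsv=cv2.cvtColor(c["pixels"],cv2.COLOR_RGB2HSV); m=cv2.inRange(hsv,(22,150,90),(35,255,255))
    c0=proj(c,fx(F,[(54,20,50)]))[0].astype(int); mm=np.zeros_like(m); mm[c0[1]-20:c0[1]+20,c0[0]-20:c0[0]+20]=m[c0[1]-20:c0[1]+20,c0[0]-20:c0[0]+20]
    v,u=np.nonzero(mm); pts=np.array([inv(F,ray(c,np.array([a,b]),54))[0] for a,b in zip(u,v)])-[54,0]
    mu=pts.mean(0); e=np.linalg.eigh(np.cov(pts.T))[1][:,1]; e*=np.sign(e[1]); print(n,len(u),"bar mean",mu,"dir ang",np.arctan2(-e[0],e[1]), "mean ang",np.arctan2(-mu[0],mu[1]))
E
```

```text
[ 5.80380220e+02 -3.48801136e+01  2.32626930e-01] [[-0.3, -0.8], [-0.5, -0.7], [-0.7, 0.2], [0.4, -0.9], [-0.0, -0.6], [-0.3, -0.7], [-0.2, 0.6], [0.0, 0.1], [-0.2, -0.1], [-0.8, -0.1], [0.1, -0.2], [-0.3, -0.4]]
T [ 5.79165320e+02 -3.55271246e+01  2.16201055e-01]
S [ 5.81041258e+02 -3.46871222e+01  2.35863509e-01]
[[-68.92295973 -16.00424982]] -0.10542065793218014
t 116 bar mean [-7.7992361  24.76392477] dir ang 0.18990472480485787 mean ang 0.3051093855988608
s 33 bar mean [ 1.90525534 19.63901382] dir ang 0.16233191646302073 mean ang -0.09671115181904795
```

View pics/ov2t.png

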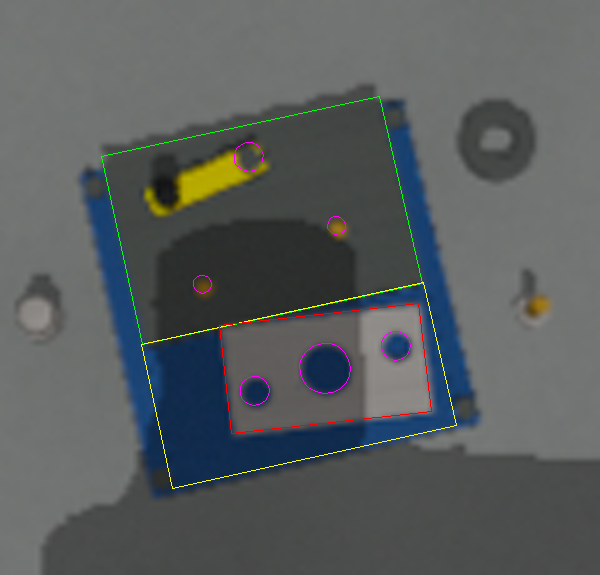

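View pics/ov2s.png

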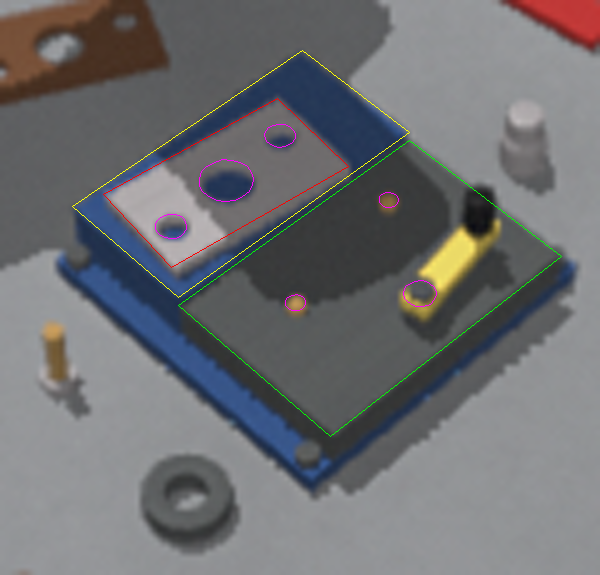

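```bash
python3 - <<'E'
from meas import *
from rig import status
S=imaging.camera("scene");T=imaging.camera("top")
d=np.load("pose.npz");F=d["F"];P=d["P"]
z=lambda a,b: np.array([(a+.5)/4-.5+240,(b+.5)/4-.5+130])
for n,uv,h in (("bolt",z(590,284),43),("socket",z(188,290),38),("bearing",z(556,152),14)):
    w=ray(T,uv,h);print(n,w,inv(F,w))
o=status.get_obs();print(o["tcp_pos"],o["time"])
for q in [(-69,-105),(-69,-95),(-69,-66),(-122,0),(-41,0)]:
    print(q,fx(F,[(*q,0)])[0][:2])
print("dirs x",np.cos(F[2]),np.sin(F[2]))
E
```

```text
bolt [ 554.31540888 -183.45156652] [[ -59.61357766 -138.5607173 ]]
socket [546.10870176  95.01697351] [[ -3.40262796 134.29896635]]
bearing [ 651.1073001  -162.70122983] [[  39.35481044 -140.68317752]]
[ 158.77391069 -552.65206664  231.30855068] 1.7
(-69, -105) [ 537.44491498 -152.95872956]
(-69, -95) [ 535.1395701  -143.22808801]
(-69, -66) [ 528.45406996 -115.00922751]
(-122, 0) [461.66639355 -63.00532112]
(-41, 0) [540.48459011 -44.33202762]
dirs x 0.9730641551122717 0.23053448773587168
```

{"method": "carry_out", "body": {
  "deltas": [
    {"delta_pos": [2.4, 4.0, 0], "spin": 0.14, "fingers": 4},
    {"delta_pos": [2.4, 4.0, 0], "spin": 0.14, "fingers": 4},
    {"delta_pos": [2.4, 4.0, 0], "spin": 0.14, "fingers": 4},
    {"delta_pos": [2.4, 4.0, 0], "spin": 0.14, "fingers": 4},
    {"delta_pos": [2.4, 4.0, 0], "spin": 0.14, "fingers": 4},
    {"delta_pos": [2.4, 4.0, 0], "spin": 0.14, "fingers": 4},
    {"delta_pos": [2.4, 4.0, 0], "spin": 0.14, "fingers": 4},
    {"delta_pos": [2.4, 4.0, 0], "spin": 0.14, "fingers": 4}
  ],
  "force": 30
}}

```text
time: 2.5
tcp_pos: [352.4, -225.2, 231.2]
ee_rot: [3.131, -0.216, 0.006]
force: [1.3, -0.5, 0.4]
grip_width: 40.5
```

{"method": "carry_out", "body": {
  "deltas": [
    {"delta_pos": [2.35, 3.86, 0], "spin": 0.062, "fingers": 4},
    {"delta_pos": [2.35, 3.86, 0], "spin": 0.062, "fingers": 4},
    {"delta_pos": [2.35, 3.86, -2], "spin": 0.062, "fingers": 4},
    {"delta_pos": [2.35, 3.86, -3], "spin": 0.062, "fingers": 4},
    {"delta_pos": [2.35, 3.86, -3], "spin": 0.062, "fingers": 4},
    {"delta_pos": [2.35, 3.86, -3], "spin": 0.062, "fingers": 4},
    {"delta_pos": [0, 0, -3], "spin": 0, "fingers": 4},
    {"delta_pos": [0, 0, 0], "spin": 0, "fingers": 4}
  ]
}}

```text
time: 3.3
tcp_pos: [492.7, 8.7, 99.9]
ee_rot: [3.108, 0.409, 0.026]
force: [-1.0, -0.2, 0.0]
grip_width: 39.9
```

{"method": "carry_out", "body": {
  "deltas": [
    {"delta_pos": [0.1, -0.25, -2], "spin": -0.028, "fingers": 4},
    {"delta_pos": [0, 0, -2], "spin": 0, "fingers": 4},
    {"delta_pos": [0, 0, 0], "spin": 0, "fingers": 4}
  ]
}}

```text
time: 3.6
tcp_pos: [495.9, 5.0, 62.7]
ee_rot: [3.112, 0.362, 0.033]
force: [-0.3, 0.9, 0.9]
grip_width: 40.1
```

```bash
cat > st.py <<'E'
from rig import status
from h import *
def st():
    o=status.get_obs(); F=np.load("pose.npz")["F"]
    from scipy.spatial.transform import Rotation as R
    M=R.from_rotvec(o["ee_rot"]).as_matrix()
    print("t",round(o["time"],2),"tcp",np.round(o["tcp_pos"],1),"fix",np.round(inv(F,o["tcp_pos"][:2][None] if hasattr(o["tcp_pos"],'shape') else [o["tcp_pos"][:2]]),1),"yaw",round(np.arctan2(M[1,0],M[0,0]),3),"zax",np.round(M[:,2],3),"F",np.round(o["force"],1),"w",round(o["grip_width"],1))
if __name__=="__main__": st()
E
python3 st.py
```

```text
t 3.6 tcp [495.9   5.   62.7] fix [[-73.   58.3]] yaw 0.232 zax [ 0.022 -0.006 -1.   ] F [-0.3  0.9  0.9] w 40.1
```

```bash
python3 - <<'E'
from meas import *
T=imaging.camera("scene");d=np.load("pose.npz")
overlay(T,"scene",d["F"],None,"pics/s3.png",s=4,off=(220,100),wh=(190,150))
E
```

```text
(no output)
```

View pics/s3.png

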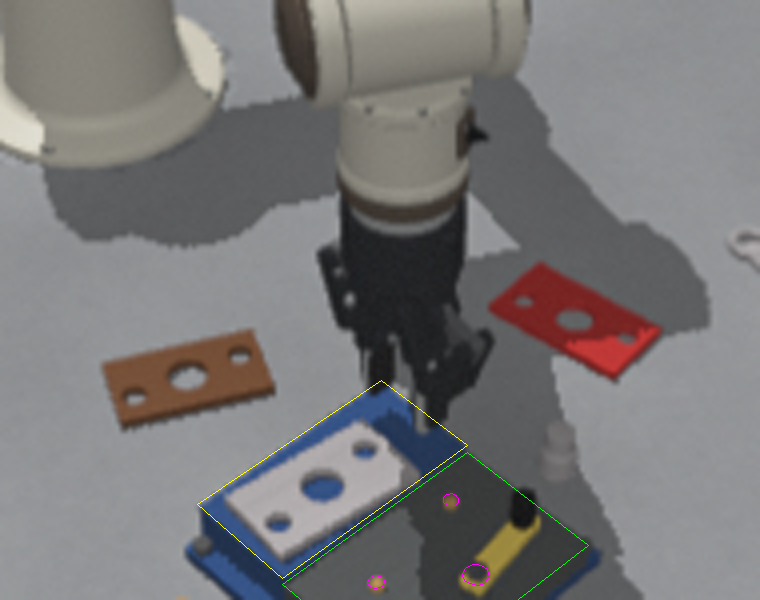

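{"method": "carry_out", "body": {
  "deltas": [
    {"delta_pos": [0, 0, -0.6], "spin": 0, "fingers": 4},
    {"delta_pos": [0, 0, -0.6], "spin": 0, "fingers": 4},
    {"delta_pos": [0, 0, 0], "spin": 0, "fingers": 4}
  ]
}}

```text
time: 3.95
tcp_pos: [500.3, 3.0, 56.2]
ee_rot: [3.108, 0.359, 0.048]
force: [0.0, 0.2, -0.1]
grip_width: 40.0
```

```bash
python3 st.py
```

```text
t 3.95 tcp [500.3   3.   56.2] fix [[-69.2  55.3]] yaw 0.23 zax [ 0.032 -0.009 -0.999] F [ 0.   0.2 -0.1] w 40.0
```

{"method": "carry_out", "body": {
  "deltas": [
    {"delta_pos": [0, 0, 0], "spin": 0, "fingers": 4},
    {"delta_pos": [0, 0, 0], "spin": 0, "fingers": 4}
  ]
}}

```text
time: 4.15
tcp_pos: [501.0, 2.7, 57.2]
ee_rot: [3.108, 0.359, 0.051]
force: [0.3, -0.1, 1.0]
grip_width: 40.1
```

```bash
python3 st.py; python3 -c "
from rig import status
o=status.get_obs();print(o['joint_positions'],o['qd'],o['joint_torque'])"
```

```text
t 4.15 tcp [501.    2.7  57.2] fix [[-68.6  54.9]] yaw 0.23 zax [ 0.034 -0.009 -0.999] F [ 0.3 -0.1  1. ] w 40.1
[-2.35693154e-01  1.60525848e-01  1.97074593e+00 -1.14425930e-03
  9.75559849e-01 -4.64984133e-01] [-0.00026237 -0.00551125 -0.00576298  0.00205188  0.00131322 -0.00128542] [-3.73584218e-02 -3.40321004e+01 -2.75612479e+01 -6.13918790e-03
 -1.48898112e-01 -1.28451353e-05]
```

{"method": "carry_out", "body": {
  "deltas": [
    {"delta_pos": [0, 0, 0], "spin": 0, "fingers": 4}
  ]
}}

```text
time: 4.25
tcp_pos: [501.2, 2.6, 57.5]
ee_rot: [3.108, 0.359, 0.051]
force: [0.4, -0.4, 0.4]
grip_width: 40.2
```

```bash
python3 st.py; python3 -c "
from rig import status
o=status.get_obs();print(o['joint_positions'],o['qd'],o['joint_torque'])"
```

```text
t 4.25 tcp [501.2   2.6  57.5] fix [[-68.4  54.8]] yaw 0.23 zax [ 0.034 -0.009 -0.999] F [ 0.4 -0.4  0.4] w 40.2
[-2.35692732e-01  1.60123036e-01  1.97047682e+00 -1.12940446e-03
  9.75746412e-01 -4.65003340e-01] [ 0.00118149 -0.00373538 -0.0017204   0.00081315  0.00260647 -0.00051922] [-2.24636472e-02 -3.40339315e+01 -2.75443536e+01 -5.11023944e-03
 -1.43145975e-01  1.10516345e-05]
```

{"method": "carry_out", "body": {
  "deltas": [
    {"delta_pos": [-0.2, 0.1, -0.6], "spin": 0, "fingers": 4},
    {"delta_pos": [-0.2, 0.1, -0.6], "spin": 0, "fingers": 4}
  ]
}}

```text
time: 4.45
tcp_pos: [498.1, 4.5, 45.9]
ee_rot: [3.107, 0.359, 0.055]
force: [-0.5, -0.1, 0.2]
grip_width: 40.2
```

```bash
python3 st.py
```

```text
t 4.45 tcp [498.1   4.5  45.9] fix [[-71.   57.3]] yaw 0.23 zax [ 0.037 -0.01  -0.999] F [-0.5 -0.1  0.2] w 40.2
```

{"method": "carry_out", "body": {
  "deltas": [
    {"delta_pos": [0, 0, -0.2], "spin": 0, "fingers": 4},
    {"delta_pos": [0, 0, -0.2], "spin": 0, "fingers": 4}
  ]
}}

```text
time: 4.65
tcp_pos: [496.7, 5.0, 40.3]
ee_rot: [3.107, 0.359, 0.051]
force: [0.9, 0.1, 0.1]
grip_width: 40.0
```

```bash
python3 st.py
```

```text
t 4.65 tcp [496.7   5.   40.3] fix [[-72.2  58.1]] yaw 0.231 zax [ 0.034 -0.009 -0.999] F [0.9 0.1 0.1] w 40.0
```

{"method": "carry_out", "body": {
  "deltas": [
    {"delta_pos": [0, 0, -0.1], "spin": 0, "fingers": 4},
    {"delta_pos": [0, 0, -0.1], "spin": 0, "fingers": 4}
  ]
}}

```text
time: 4.85
tcp_pos: [496.5, 5.1, 39.1]
ee_rot: [3.108, 0.36, 0.048]
force: [-5.8, 1.5, 17.3]
grip_width: 40.4
```

```bash
python3 st.py
```

```text
t 4.85 tcp [496.5   5.1  39.1] fix [[-72.4  58.2]] yaw 0.231 zax [ 0.032 -0.009 -0.999] F [-5.8  1.5 17.3] w 40.4
```

{"method": "carry_out", "body": {
  "deltas": [
    {"delta_pos": [0, 0, 2], "spin": 0, "fingers": 4},
    {"delta_pos": [0, 0, 2], "spin": 0, "fingers": 4},
    {"delta_pos": [0.95, -3.7, 0], "spin": 0, "fingers": 4},
    {"delta_pos": [0.95, -3.7, 0], "spin": 0, "fingers": 4},
    {"delta_pos": [0.95, -3.7, 0], "spin": 0, "fingers": 4},
    {"delta_pos": [0.95, -3.7, 0], "spin": 0, "fingers": 4},
    {"delta_pos": [0, 0, 0], "spin": 0, "fingers": 4},
    {"delta_pos": [0, 0, 0], "spin": 0, "fingers": 4}
  ]
}}

```text
time: 5.65
tcp_pos: [535.9, -148.2, 81.5]
ee_rot: [3.106, 0.364, 0.051]
force: [-0.5, 0.6, 1.1]
grip_width: 40.1
```

```bash
python3 st.py
```

```text
t 5.65 tcp [ 535.9 -148.2   81.5] fix [[ -69.4 -100. ]] yaw 0.233 zax [ 0.034 -0.01  -0.999] F [-0.5  0.6  1.1] w 40.1
```

{"method": "carry_out", "body": {
  "deltas": [
    {"delta_pos": [0, 0, -1.2], "spin": 0, "fingers": 4},
    {"delta_pos": [0, 0, -1.2], "spin": 0, "fingers": 4},
    {"delta_pos": [0, 0, -0.8], "spin": 0, "fingers": 4},
    {"delta_pos": [0, 0, 0], "spin": 0, "fingers": 4},
    {"delta_pos": [0, 0, 0], "spin": 0, "fingers": 4}
  ]
}}

```text
time: 6.15
tcp_pos: [533.7, -143.3, 44.6]
ee_rot: [3.109, 0.371, 0.045]
force: [0.3, -1.3, 0.1]
grip_width: 40.2
```

```bash
python3 st.py
```

```text
t 6.15 tcp [ 533.7 -143.3   44.6] fix [[-70.5 -94.8]] yaw 0.237 zax [ 0.03  -0.007 -1.   ] F [ 0.3 -1.3  0.1] w 40.2
```

{"method": "carry_out", "body": {
  "deltas": [
    {"delta_pos": [-0.03, 0.1, -0.2], "spin": 0, "fingers": 4},
    {"delta_pos": [-0.05, 0.2, -0.15], "spin": 0, "fingers": 4},
    {"delta_pos": [-0.05, 0.2, -0.05], "spin": 0, "fingers": 4},
    {"delta_pos": [-0.05, 0.2, -0.05], "spin": 0, "fingers": 4}
  ]
}}

```text
time: 6.55
tcp_pos: [532.4, -135.7, 40.5]
ee_rot: [3.108, 0.371, 0.047]
force: [-0.4, 0.9, -0.2]
grip_width: 40.1
```

```bash
python3 st.py
```

```text
t 6.55 tcp [ 532.4 -135.7   40.5] fix [[-70. -87.]] yaw 0.238 zax [ 0.031 -0.008 -0.999] F [-0.4  0.9 -0.2] w 40.1
```

{"method": "carry_out", "body": {
  "deltas": [
    {"delta_pos": [-0.06, 0.25, -0.02], "spin": 0, "fingers": 4},
    {"delta_pos": [-0.06, 0.25, -0.02], "spin": 0, "fingers": 4},
    {"delta_pos": [-0.06, 0.25, -0.02], "spin": 0, "fingers": 4},
    {"delta_pos": [-0.06, 0.25, -0.02], "spin": 0, "fingers": 4}
  ]
}}

```text
time: 6.95
tcp_pos: [530.8, -125.8, 40.5]
ee_rot: [3.106, 0.371, 0.051]
force: [1.7, -1.6, -0.5]
grip_width: 40.0
```

```bash
python3 st.py
```

```text
t 6.95 tcp [ 530.8 -125.8   40.5] fix [[-69.2 -77. ]] yaw 0.238 zax [ 0.034 -0.01  -0.999] F [ 1.7 -1.6 -0.5] w 40.0
```

{"method": "carry_out", "body": {
  "deltas": [
    {"delta_pos": [-0.06, 0.25, -0.02], "spin": 0, "fingers": 4},
    {"delta_pos": [-0.06, 0.25, -0.02], "spin": 0, "fingers": 4},
    {"delta_pos": [-0.06, 0.2, -0.02], "spin": 0, "fingers": 4}
  ]
}}

```text
time: 7.25
tcp_pos: [529.5, -118.6, 40.4]
ee_rot: [3.104, 0.371, 0.053]
force: [1.1, -1.9, 0.4]
grip_width: 40.3
```

```bash
python3 st.py; python3 - <<'E'
from meas import *
d=np.load("pose.npz")
for n in ("scene","top"):
    c=imaging.camera(n); overlay(c,n,d["F"],None,f"pics/{n}4.png",extra=[])
E
```

```text
t 7.25 tcp [ 529.5 -118.6   40.4] fix [[-68.8 -69.8]] yaw 0.238 zax [ 0.035 -0.011 -0.999] F [ 1.1 -1.9  0.4] w 40.3
```

View pics/top4.png

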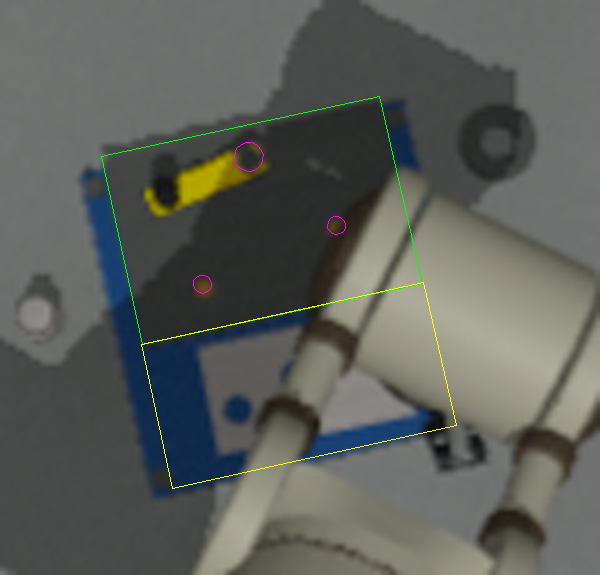

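View pics/scene4.png

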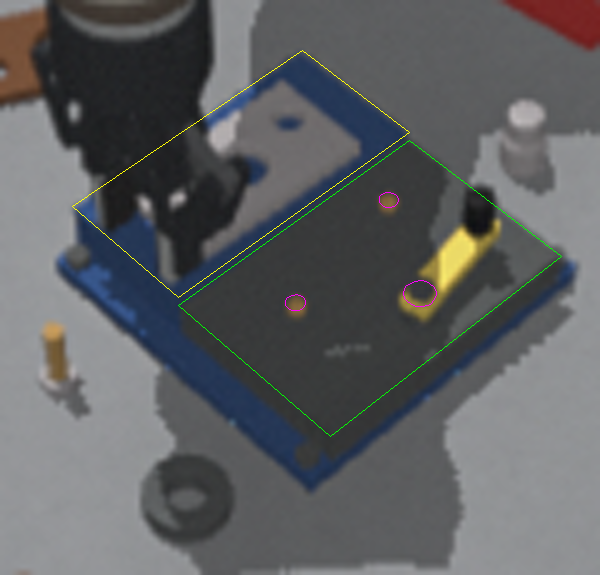

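{"method": "carry_out", "body": {
  "deltas": [
    {"delta_pos": [-0.04, 0.18, -0.02], "spin": 0, "fingers": 4},
    {"delta_pos": [-0.03, 0.12, -0.02], "spin": 0, "fingers": 4},
    {"delta_pos": [0, 0, 0], "spin": 0, "fingers": 4}
  ]
}}

```text
time: 7.65
tcp_pos: [529.1, -115.6, 40.3]
ee_rot: [3.104, 0.371, 0.054]
force: [0.1, -0.9, 0.3]
grip_width: 40.0
```

```bash
python3 st.py
```

```text
t 7.65 tcp [ 529.1 -115.6   40.3] fix [[-68.6 -66.7]] yaw 0.238 zax [ 0.036 -0.011 -0.999] F [ 0.1 -0.9  0.3] w 40.0
```

{"method": "carry_out", "body": {
  "deltas": [
    {"delta_pos": [0.2, -0.8, 0], "spin": 0, "fingers": 4},
    {"delta_pos": [0.2, -0.8, 0], "spin": 0, "fingers": 4},
    {"delta_pos": [0, 0, 2.5], "spin": 0, "fingers": 4},
    {"delta_pos": [0, 0, 3], "spin": 0, "fingers": 4},
    {"delta_pos": [-0.7, 0.6, 1], "spin": -0.145, "fingers": 4},
    {"delta_pos": [-0.7, 0.6, 0], "spin": -0.145, "fingers": 4},
    {"delta_pos": [-0.7, 0.6, 0], "spin": -0.145, "fingers": 4},
    {"delta_pos": [-0.7, 0.6, 0], "spin": -0.145, "fingers": 4}
  ]
}}

```text
time: 8.45
tcp_pos: [502.9, -110.9, 106.0]
ee_rot: [3.073, -0.564, 0.04]
force: [0.6, -0.7, 0.0]
grip_width: 40.0
```

{"method": "carry_out", "body": {
  "deltas": [
    {"delta_pos": [-0.7, 0.6, 0], "spin": -0.145, "fingers": 4},
    {"delta_pos": [-0.7, 0.6, 0], "spin": -0.145, "fingers": 4},
    {"delta_pos": [-0.7, 0.6, 0], "spin": -0.145, "fingers": 4},
    {"delta_pos": [-0.7, 0.6, 0], "spin": -0.145, "fingers": 4},
    {"delta_pos": [-0.7, 0.6, 0], "spin": -0.145, "fingers": 4},
    {"delta_pos": [-0.7, 0.6, 0], "spin": -0.145, "fingers": 4},
    {"delta_pos": [0, 0, 0], "spin": 0, "fingers": 4}
  ]
}}

```text
time: 9.15
tcp_pos: [457.5, -75.9, 104.6]
ee_rot: [2.514, -1.84, 0.015]
force: [0.8, -0.1, -0.2]
grip_width: 39.8
```

```bash
python3 st.py; python3 - <<'E'
from meas import *
d=np.load("pose.npz")
for n in ("scene","top"):
    c=imaging.camera(n); overlay(c,n,d["F"],None,f"pics/{n}5.png",extra=[])
E
```

```text
t 9.15 tcp [457.5 -75.9 104.6] fix [[-129.   -11.6]] yaw -1.264 zax [-0.007 -0.026 -1.   ] F [ 0.8 -0.1 -0.2] w 39.8
```

View pics/top5.png

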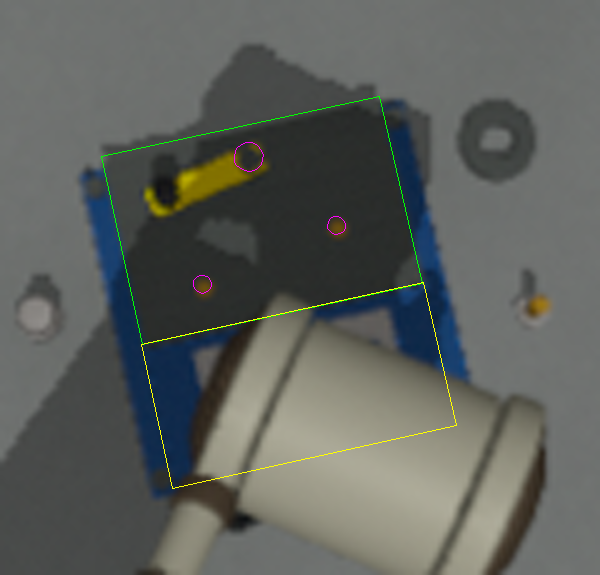

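View pics/scene5.png

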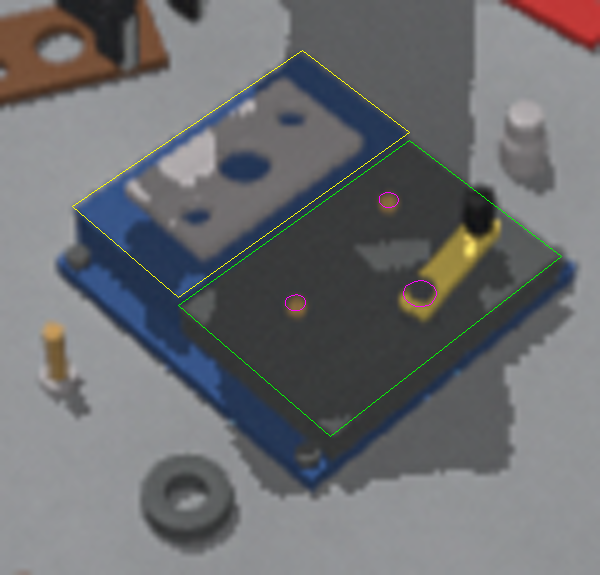

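```bash
python3 - <<'E'
from meas import *
d=np.load("pose.npz");F=d["F"]
FS=np.array([581.04,-34.69,.2359]);FT=np.array([579.17,-35.53,.2162])
S=imaging.camera("scene");T=imaging.camera("top")
ot=lambda a,b: np.array([(a+.5)/5-.5+280,(b+.5)/5-.5+140])
os_=lambda a,b: np.array([(a+.5)/5-.5+255,(b+.5)/5-.5+185])
oS=[(S,(-8,40,48),os_(291,118.5)),(S,(8,-40,48),os_(196,216)),(S,(0,0,48),os_(245,166)),(S,(-30,-55,48),os_(125,189)),(S,(30,55,48),os_(362,146)),(S,(30,-55,48),os_(205,257)),(S,(-30,55,48),os_(282,76))]
oT=[(T,(30,55,48),ot(195,351)),(T,(30,-55,48),ot(389,308))]
r=fit(oS,[520,-50,.23]);P=r.x;print(P,np.round(r.fun.reshape(-1,2),1).tolist(),"in FS",inv(FS,P),P[2]-FS[2],"in F",inv(F,P))
r=fit(oS+oT,[520,-50,.23]);P=r.x;print(P,np.round(r.fun.reshape(-1,2),1).tolist(),"in F",inv(F,P),P[2]-F[2])
overlay(S,"scene",F,P,"pics/s6.png");overlay(T,"top",F,P,"pics/t6.png")
E
```

```text
[ 5.13086778e+02 -5.36429176e+01  2.38672323e-01] [[-0.0, -0.1], [0.1, -0.0], [-0.1, -0.0], [-0.1, 0.2], [0.1, -0.7], [-0.3, -0.1], [0.2, 1.0]] in FS [[-70.50085733  -2.54610324]] 0.00277232289505977 in F [[-69.80631058  -2.7439526 ]]
[ 5.12229537e+02 -5.37453219e+01  2.37615366e-01] [[-0.2, -0.3], [-0.1, -0.2], [-0.3, -0.2], [-0.3, -0.0], [-0.1, -0.9], [-0.5, -0.4], [0.0, 0.8], [-0.5, -1.1], [-0.3, -1.2]] in F [[-70.66406826  -2.64597506]] 0.00498843597482701
```

View pics/s6.png

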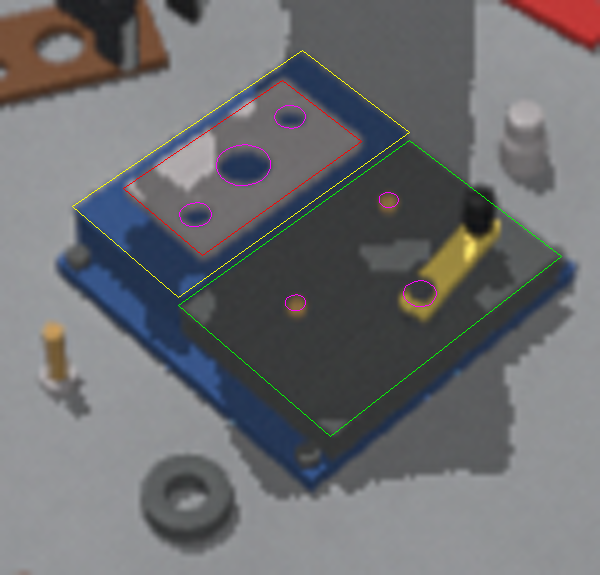

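View pics/t6.png

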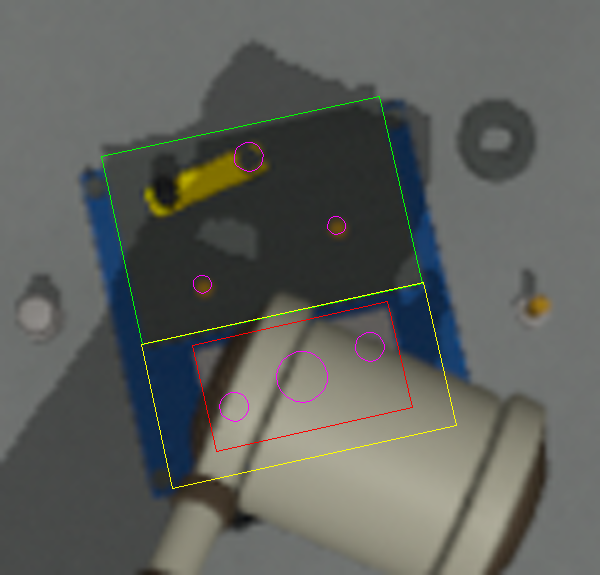

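{"method": "carry_out", "body": {
  "deltas": [
    {"delta_pos": [0.05, 0.45, -1.5], "spin": -0.035, "fingers": 4},
    {"delta_pos": [0.05, 0.45, -1.5], "spin": -0.035, "fingers": 4},
    {"delta_pos": [0, 0, -1.5], "spin": 0, "fingers": 4},
    {"delta_pos": [0, 0, -1.0], "spin": 0, "fingers": 4},
    {"delta_pos": [0, 0, 0], "spin": 0, "fingers": 4},
    {"delta_pos": [0, 0, 0], "spin": 0, "fingers": 4}
  ]
}}

```text
time: 9.95
tcp_pos: [462.5, -69.9, 49.7]
ee_rot: [2.456, -1.918, 0.023]
force: [-0.1, -0.2, 0.5]
grip_width: 39.8
```

```bash
python3 st.py
```

```text
t 9.95 tcp [462.5 -69.9  49.7] fix [[-122.7   -6.9]] yaw -1.326 zax [-0.004 -0.029 -1.   ] F [-0.1 -0.2  0.5] w 39.8
```

{"method": "carry_out", "body": {
  "deltas": [
    {"delta_pos": [-0.15, 0.2, -0.5], "spin": -0.006, "fingers": 4},
    {"delta_pos": [-0.1, 0.2, -0.4], "spin": -0.006, "fingers": 4},
    {"delta_pos": [0, 0, -0.1], "spin": 0, "fingers": 4},
    {"delta_pos": [0, 0, 0], "spin": 0, "fingers": 4}
  ]
}}

```text
time: 10.35
tcp_pos: [461.2, -66.2, 40.6]
ee_rot: [2.445, -1.934, 0.027]
force: [-0.7, 0.2, -0.2]
grip_width: 39.8
```

```bash
python3 st.py
```

```text
t 10.35 tcp [461.2 -66.2  40.6] fix [[-123.2   -3. ]] yaw -1.339 zax [-0.001 -0.03  -1.   ] F [-0.7  0.2 -0.2] w 39.8
```

{"method": "carry_out", "body": {
  "deltas": [
    {"delta_pos": [0.39, 0.1, -0.03], "spin": 0, "fingers": 4},
    {"delta_pos": [0.39, 0.1, -0.03], "spin": 0, "fingers": 4},
    {"delta_pos": [0.39, 0.1, -0.03], "spin": 0, "fingers": 4},
    {"delta_pos": [0.39, 0.1, -0.03], "spin": 0, "fingers": 4}
  ]
}}

```text
time: 10.75
tcp_pos: [477.1, -62.2, 39.7]
ee_rot: [2.444, -1.933, 0.025]
force: [-2.7, -0.2, 2.1]
grip_width: 40.6
```

```bash
python3 st.py
```

```text
t 10.75 tcp [477.1 -62.2  39.7] fix [[-106.8   -2.7]] yaw -1.338 zax [-0.003 -0.03  -1.   ] F [-2.7 -0.2  2.1] w 40.6
```

{"method": "carry_out", "body": {
  "deltas": [
    {"delta_pos": [0.38, 0.1, 0.06], "spin": 0, "fingers": 4},
    {"delta_pos": [0.38, 0.105, 0.03], "spin": 0, "fingers": 4},
    {"delta_pos": [0.38, 0.105, 0], "spin": 0, "fingers": 4},
    {"delta_pos": [0.38, 0.105, 0], "spin": 0, "fingers": 4},
    {"delta_pos": [0.38, 0.105, 0], "spin": 0, "fingers": 4},
    {"delta_pos": [0.38, 0.105, 0], "spin": 0, "fingers": 4}
  ]
}}

```text
time: 11.35
tcp_pos: [501.5, -55.2, 40.1]
ee_rot: [2.444, -1.932, 0.023]
force: [-2.9, -1.0, 1.0]
grip_width: 39.7
```

```bash
python3 st.py
```

```text
t 11.35 tcp [501.5 -55.2  40.1] fix [[-81.4  -1.6]] yaw -1.338 zax [-0.005 -0.03  -1.   ] F [-2.9 -1.   1. ] w 39.7
```

{"method": "carry_out", "body": {
  "deltas": [
    {"delta_pos": [0.38, 0.105, 0], "spin": 0, "fingers": 4},
    {"delta_pos": [0.38, 0.105, 0], "spin": 0, "fingers": 4},
    {"delta_pos": [0.38, 0.105, 0], "spin": 0, "fingers": 4},
    {"delta_pos": [0.38, 0.105, 0], "spin": 0, "fingers": 4},
    {"delta_pos": [0.3, 0.08, 0], "spin": 0, "fingers": 4}
  ]
}}

```text
time: 11.85
tcp_pos: [521.6, -49.7, 40.2]
ee_rot: [2.444, -1.932, 0.023]
force: [-1.2, -0.3, 0.9]
grip_width: 40.0
```

```bash
python3 st.py;  python3 - <<'E'
from meas import *
d=np.load("pose.npz")
for n in ("scene","top"):
    c=imaging.camera(n); overlay(c,n,d["F"],None,f"pics/{n}7.png",extra=[])
E
```

```text
t 11.85 tcp [521.6 -49.7  40.2] fix [[-60.6  -0.8]] yaw -1.338 zax [-0.005 -0.03  -1.   ] F [-1.2 -0.3  0.9] w 40.0
```

View pics/top7.png

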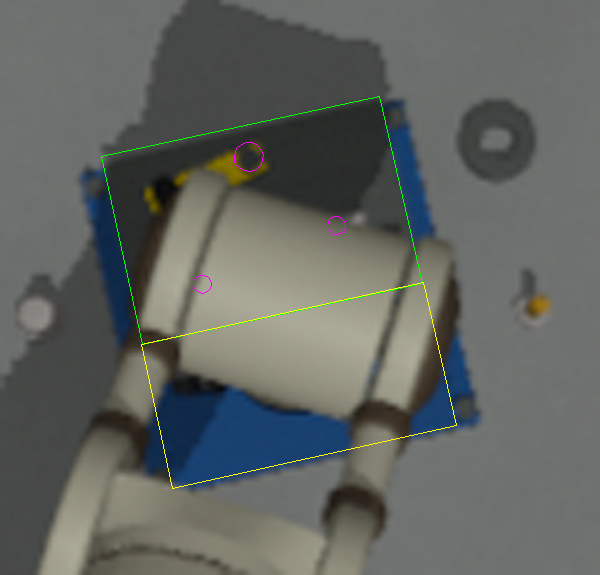

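View pics/scene7.png

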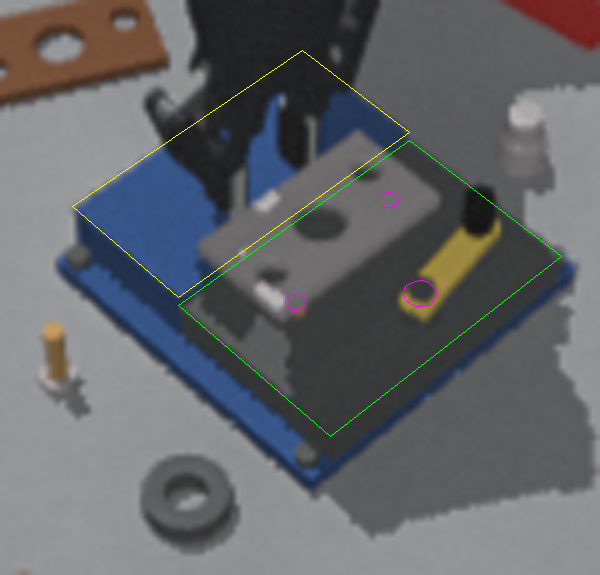

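Only the scene camera sees the plate now: the plate is half over the seat, with its bore at about (320,223) in the zoom. I'll fit it there.

```bash
python3 - <<'E'
from meas import *
d=np.load("pose.npz");F=d["F"];FS=np.array([581.04,-34.69,.2359])
S=imaging.camera("scene")
im=cv2.imread("pics/scene7.png")
cv2.imwrite("pics/s7z.png",cv2.resize(im[110:340,170:470],None,fx=2.6,fy=2.6,interpolation=cv2.INTER_CUBIC))
os_=lambda a,b: np.array([(a+.5)/5-.5+255,(b+.5)/5-.5+185])
oS=[(S,(-8,40,48),os_(368,171)),(S,(8,-40,48),os_(271,275)),(S,(0,0,48),os_(320,224)),(S,(-30,-55,48),os_(199,243)),(S,(30,55,48),os_(440,193)),(S,(-30,55,48),os_(358,130))]
r=fit(oS,[560,-40,.23]);P=r.x;print(P,np.round(r.fun.reshape(-1,2),1).tolist(),"in FS",inv(FS,P),P[2]-FS[2],"in F",inv(F,P))
overlay(S,"scene",FS,P,"pics/s8.png")
E
```

```text
[ 5.63880976e+02 -3.83240780e+01  2.34302251e-01] [[-0.3, -0.1], [0.3, -0.6], [0.1, -0.7], [-0.1, 0.4], [0.1, 0.6], [-0.1, 0.4]] in FS [[-17.53314385   0.47694533]] -0.0015977486930403573 in F [[-16.84877546   0.45244649]]
```

View pics/s8.png

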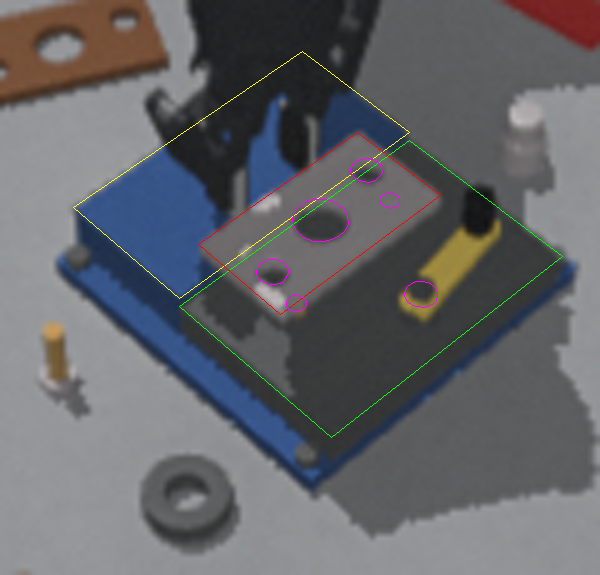

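View pics/s7z.png

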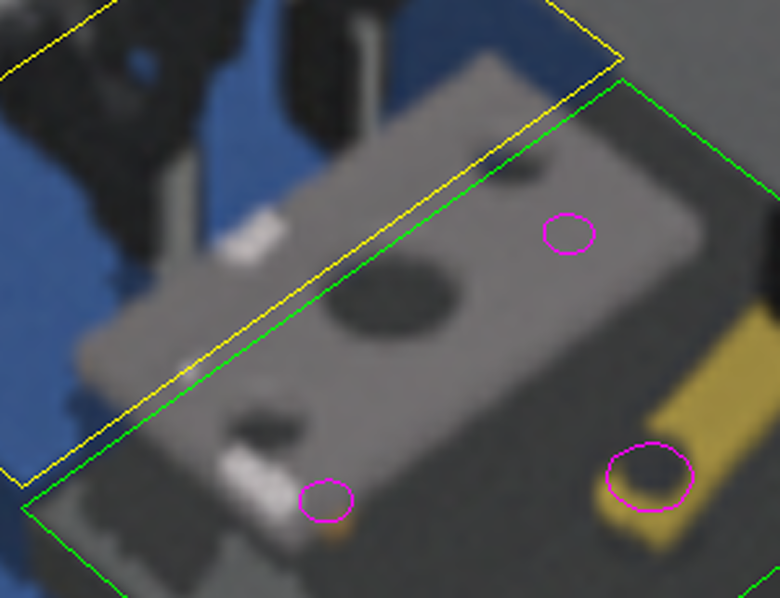

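{"method": "carry_out", "body": {
  "deltas": [
    {"delta_pos": [0.25, 0.055, 0], "spin": 0, "fingers": 4},
    {"delta_pos": [0.25, 0.055, 0], "spin": 0, "fingers": 4},
    {"delta_pos": [0.25, 0.055, 0], "spin": 0, "fingers": 4},
    {"delta_pos": [0.2, 0.04, 0], "spin": 0, "fingers": 4}
  ]
}}

```text
time: 12.4
tcp_pos: [530.9, -47.6, 40.1]
ee_rot: [2.443, -1.932, 0.022]
force: [-1.9, -0.2, 1.7]
grip_width: 39.8
```

```bash
python3 st.py
```

```text
t 12.4 tcp [530.9 -47.6  40.1] fix [[-51.   -0.9]] yaw -1.338 zax [-0.006 -0.03  -1.   ] F [-1.9 -0.2  1.7] w 39.8
```

{"method": "carry_out", "body": {
  "deltas": [
    {"delta_pos": [0.12, 0.03, 0], "spin": 0, "fingers": 4},
    {"delta_pos": [0.12, 0.03, 0], "spin": 0, "fingers": 4},
    {"delta_pos": [0.12, 0.03, 0], "spin": 0, "fingers": 4}
  ]
}}

```text
time: 12.7
tcp_pos: [535.4, -46.6, 40.3]
ee_rot: [2.444, -1.933, 0.023]
force: [0.1, -0.0, -0.2]
grip_width: 39.9
```

```bash
python3 st.py;  python3 - <<'E'
from meas import *
d=np.load("pose.npz")
c=imaging.camera("scene"); overlay(c,"scene",[581.04,-34.69,.2359],None,"pics/scene9.png",extra=[],off=(285,200),wh=(80,70),s=8)
E
```

```text
t 12.7 tcp [535.4 -46.6  40.3] fix [[-46.5  -1. ]] yaw -1.338 zax [-0.004 -0.03  -1.   ] F [ 0.1 -0.  -0.2] w 39.9
```

View pics/scene9.png

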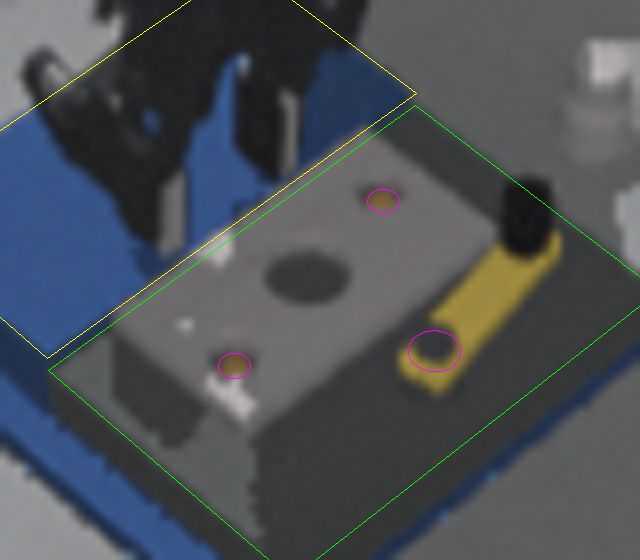

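The pins show inside the holes at (382,200) and (234,365), and the contact force has vanished, so the plate seems to have dropped. I'll back off and check that it is flat.

{"method": "carry_out", "body": {
  "deltas": [
    {"delta_pos": [-0.8, -0.2, 0.1], "spin": 0, "fingers": 4},
    {"delta_pos": [-0.8, -0.2, 1], "spin": 0, "fingers": 4},
    {"delta_pos": [-3, -0.5, 3], "spin": 0, "fingers": 2},
    {"delta_pos": [-4, -1, 3], "spin": 0, "fingers": 0},
    {"delta_pos": [-4, -1, 0], "spin": 0, "fingers": 0},
    {"delta_pos": [-4, -1, 0], "spin": 0, "fingers": 0},
    {"delta_pos": [0, 0, 0], "spin": 0, "fingers": 0}
  ]
}}

```text
time: 13.45
tcp_pos: [363.7, -86.1, 111.8]
ee_rot: [2.446, -1.929, 0.029]
force: [0.0, -0.2, -0.2]
grip_width: -0.0
```

```bash
python3 st.py;  python3 - <<'E'
from meas import *
F=[581.04,-34.69,.2359]
np.savez("pose2.npz",F=F)
c=imaging.camera("scene"); overlay(c,"scene",F,F,"pics/s10.png",zp=34,off=(285,200),wh=(80,70),s=8)
c=imaging.camera("top"); G=[579.17,-35.53,.2162]; overlay(c,"top",G,G,"pics/t10.png",zp=34)
E
```

```text
t 13.45 tcp [363.7 -86.1 111.8] fix [[-2.227e+02  1.000e-01]] yaw -1.336 zax [-0.002 -0.032 -0.999] F [ 0.  -0.2 -0.2] w -0.0
```

View pics/s10.png

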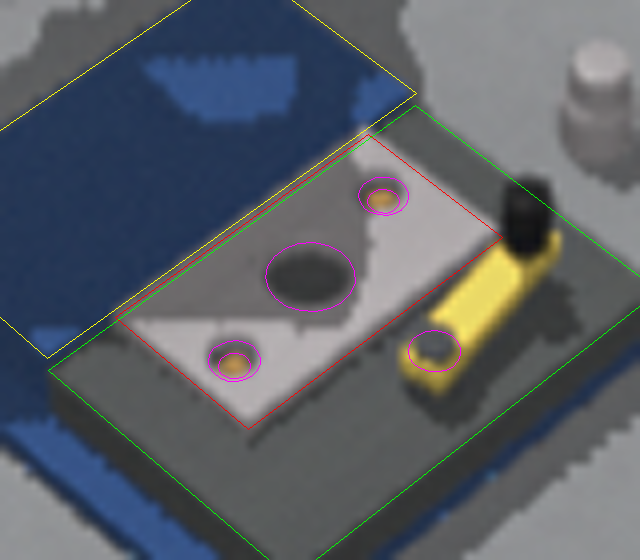

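View pics/t10.png

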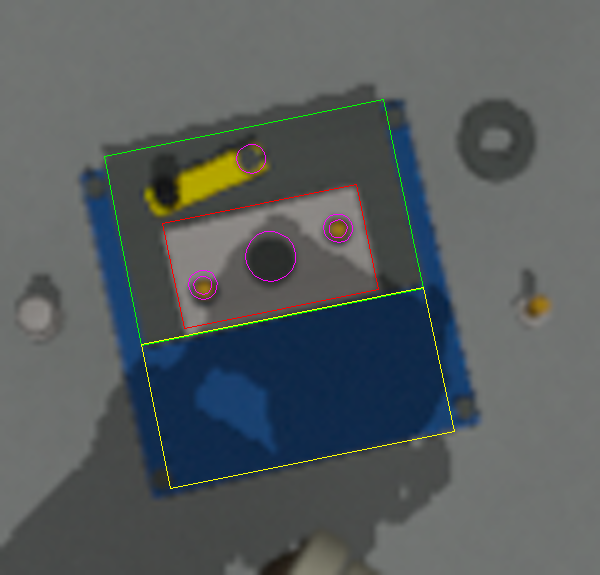

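Plate seated: the outline drawn at z = 34 mm matches in both views, with the pins centred in the holes. Next is the bar, using the shut fingers on the +x side of the knob.

{"method": "carry_out", "body": {
  "deltas": [
    {"delta_pos": [4.0, 1.7, 0.2], "spin": 0, "fingers": 0},
    {"delta_pos": [4.0, 1.7, 0.2], "spin": 0, "fingers": 0},
    {"delta_pos": [4.0, 1.7, 0], "spin": 0, "fingers": 0},
    {"delta_pos": [4.0, 1.7, 0], "spin": 0, "fingers": 0},
    {"delta_pos": [4.0, 1.7, 0], "spin": 0, "fingers": 0},
    {"delta_pos": [4.0, 1.7, 0], "spin": 0, "fingers": 0},
    {"delta_pos": [3.5, 1.3, 0], "spin": 0, "fingers": 0},
    {"delta_pos": [0, 0, 0], "spin": 0, "fingers": 0}
  ]
}}

```text
time: 14.35
tcp_pos: [661.2, 38.8, 112.0]
ee_rot: [2.453, -1.929, 0.042]
force: [-0.3, -0.1, 0.2]
grip_width: -0.0
```

```bash
cp pose2.npz pose.npz; python3 st.py
```

```text
t 14.35 tcp [661.2  38.8 112. ] fix [[95.1 52.7]] yaw -1.333 zax [ 0.008 -0.033 -0.999] F [-0.3 -0.1  0.2] w -0.0
```

{"method": "carry_out", "body": {
  "deltas": [
    {"delta_pos": [-0.2, 0, -1.5], "spin": 0, "fingers": 0},
    {"delta_pos": [-0.2, 0, -1.5], "spin": 0, "fingers": 0},
    {"delta_pos": [0, 0, -1.3], "spin": 0, "fingers": 0},
    {"delta_pos": [0, 0, 0], "spin": 0, "fingers": 0},
    {"delta_pos": [0, 0, 0], "spin": 0, "fingers": 0}
  ]
}}

```text
time: 14.85
tcp_pos: [654.3, 39.8, 61.0]
ee_rot: [2.451, -1.926, 0.034]
force: [-0.9, 0.1, 0.2]
grip_width: -0.1
```

```bash
python3 st.py
```

```text
t 14.85 tcp [654.3  39.8  61. ] fix [[88.7 55.3]] yaw -1.332 zax [ 0.002 -0.032 -0.999] F [-0.9  0.1  0.2] w -0.1
```

{"method": "carry_out", "body": {
  "deltas": [
    {"delta_pos": [-0.46, -0.19, 0], "spin": 0, "fingers": 0},
    {"delta_pos": [-0.46, -0.19, 0], "spin": 0, "fingers": 0},
    {"delta_pos": [-0.46, -0.19, 0], "spin": 0, "fingers": 0},
    {"delta_pos": [-0.46, -0.19, 0], "spin": 0, "fingers": 0},
    {"delta_pos": [-0.46, -0.19, 0], "spin": 0, "fingers": 0},
    {"delta_pos": [-0.5, 0.0, 0], "spin": 0, "fingers": 0}
  ]
}}

```text
time: 15.45
tcp_pos: [625.5, 28.2, 64.2]
ee_rot: [2.452, -1.929, 0.041]
force: [2.0, -0.8, -0.5]
grip_width: 0.0
```

```bash
python3 st.py;python3 - <<'E'
from meas import *
F=np.load("pose.npz")["F"]
c=imaging.camera("scene"); overlay(c,"scene",F,None,"pics/s11.png",zp=34,off=(275,170),wh=(110,110),s=5)
E
```

```text
t 15.45 tcp [625.5  28.2  64.2] fix [[58.  50.8]] yaw -1.333 zax [ 0.007 -0.033 -0.999] F [ 2.  -0.8 -0.5] w 0.0
```

View pics/s11.png

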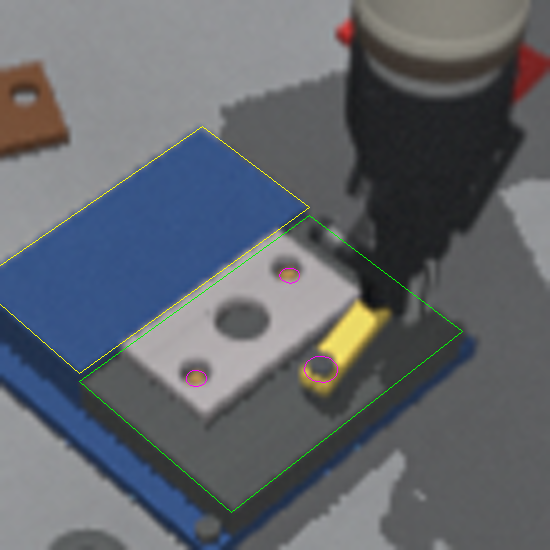

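{"method": "carry_out", "body": {
  "deltas": [
    {"delta_pos": [-0.48, 0.04, -0.1], "spin": 0, "fingers": 0},
    {"delta_pos": [-0.48, 0.04, -0.1], "spin": 0, "fingers": 0},
    {"delta_pos": [-0.46, -0.06, -0.05], "spin": 0, "fingers": 0},
    {"delta_pos": [-0.46, -0.06, -0.05], "spin": 0, "fingers": 0},
    {"delta_pos": [-0.46, -0.06, 0], "spin": 0, "fingers": 0}
  ]
}}

```text
time: 16.0
tcp_pos: [601.9, 27.4, 62.3]
ee_rot: [2.454, -1.93, 0.047]
force: [2.4, -0.1, -0.0]
grip_width: 0.3
```

```bash
python3 st.py;python3 - <<'E'
from meas import *
F=np.load("pose.npz")["F"]
c=imaging.camera("scene"); overlay(c,"scene",F,None,"pics/s12.png",zp=34,off=(275,170),wh=(110,110),s=5)
E
```

```text
t 16.0 tcp [601.9  27.4  62.3] fix [[34.8 55.5]] yaw -1.333 zax [ 0.012 -0.034 -0.999] F [ 2.4 -0.1 -0. ] w 0.3
```

View pics/s12.png

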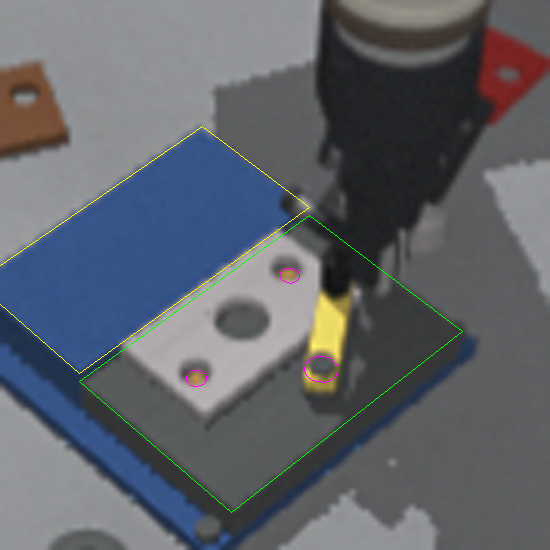

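{"method": "carry_out", "body": {
  "deltas": [
    {"delta_pos": [-0.41, -0.38, 0], "spin": 0, "fingers": 0},
    {"delta_pos": [-0.41, -0.38, 0], "spin": 0, "fingers": 0},
    {"delta_pos": [-0.34, -0.5, 0], "spin": 0, "fingers": 0},
    {"delta_pos": [-0.34, -0.5, 0], "spin": 0, "fingers": 0},
    {"delta_pos": [-0.2, -0.45, 0], "spin": 0, "fingers": 0}
  ]
}}

```text
time: 16.55
tcp_pos: [582.3, 4.5, 61.9]
ee_rot: [2.455, -1.929, 0.044]
force: [0.6, 1.4, 1.0]
grip_width: 0.1
```

```bash
python3 st.py;python3 - <<'E'
from meas import *
F=np.load("pose.npz")["F"]
c=imaging.camera("scene"); overlay(c,"scene",F,None,"pics/s13.png",zp=34,off=(275,170),wh=(110,110),s=5)
E
```

```text
t 16.55 tcp [582.3   4.5  61.9] fix [[10.4 37.8]] yaw -1.332 zax [ 0.01  -0.032 -0.999] F [0.6 1.4 1. ] w 0.1
```

View pics/s13.png

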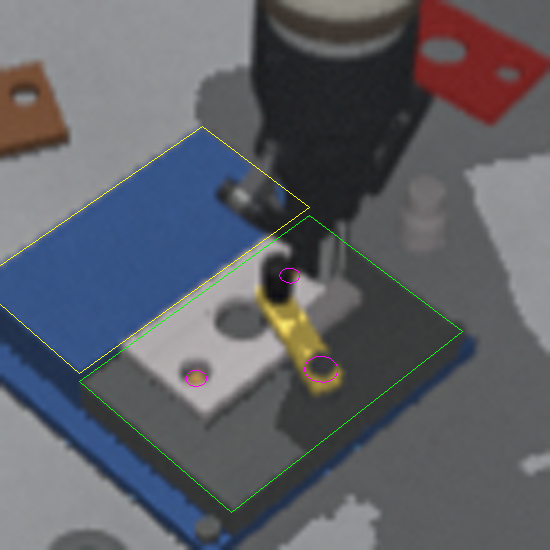

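{"method": "carry_out", "body": {
  "deltas": [
    {"delta_pos": [-0.08, -0.44, 0], "spin": 0, "fingers": 0},
    {"delta_pos": [-0.06, -0.44, 0], "spin": 0, "fingers": 0},
    {"delta_pos": [0, -0.4, 0], "spin": 0, "fingers": 0},
    {"delta_pos": [0, -0.3, 0], "spin": 0, "fingers": 0}
  ]
}}

```text
time: 17.0
tcp_pos: [579.8, -13.0, 61.5]
ee_rot: [2.453, -1.929, 0.041]
force: [0.4, 1.3, 0.6]
grip_width: 0.4
```

```bash
python3 st.py;python3 - <<'E'
from meas import *
F=np.load("pose.npz")["F"]
c=imaging.camera("scene"); overlay(c,"scene",F,None,"pics/s14.png",zp=34,off=(275,170),wh=(110,110),s=5)
E
```

```text
t 17.0 tcp [579.8 -13.   61.5] fix [[ 3.9 21.4]] yaw -1.333 zax [ 0.008 -0.032 -0.999] F [0.4 1.3 0.6] w 0.4
```

View pics/s14.png

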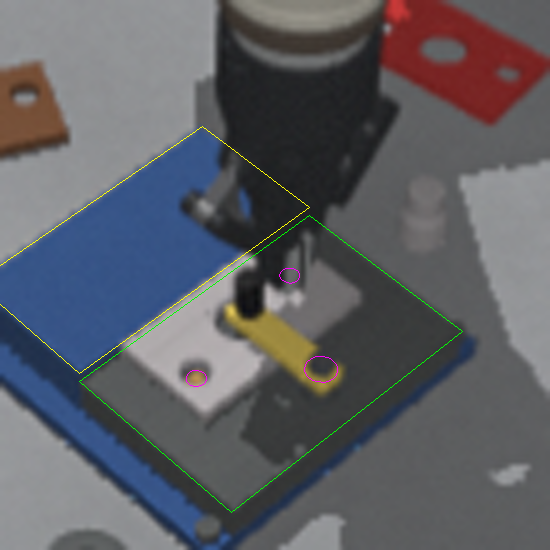

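Nearly at the stop. I'll keep pushing slowly along fixture -y until the force rises.

{"method": "carry_out", "body": {
  "deltas": [
    {"delta_pos": [0.03, -0.15, 0], "spin": 0, "fingers": 0},
    {"delta_pos": [0.03, -0.15, 0], "spin": 0, "fingers": 0}
  ]
}}

```text
time: 17.25
tcp_pos: [579.9, -14.4, 61.3]
ee_rot: [2.454, -1.932, 0.035]
force: [0.2, 9.2, 3.5]
grip_width: -0.2
```

{"method": "carry_out", "body": {
  "deltas": [
    {"delta_pos": [0.03, -0.12, 0], "spin": 0, "fingers": 0},
    {"delta_pos": [0.03, -0.12, 0], "spin": 0, "fingers": 0}
  ]
}}

```text
time: 17.45
tcp_pos: [579.9, -14.1, 61.4]
ee_rot: [2.456, -1.934, 0.028]
force: [-1.1, 5.2, 2.0]
grip_width: 0.1
```

```bash
python3 st.py
```

```text
t 17.45 tcp [579.9 -14.1  61.4] fix [[ 3.7 20.3]] yaw -1.334 zax [ 0.005 -0.023 -1.   ] F [-1.1  5.2  2. ] w 0.1
```

The force rose to 9 N without further movement, so the bar is at its stop. I'll back off towards +y, lift and verify.

{"method": "carry_out", "body": {
  "deltas": [
    {"delta_pos": [-0.2, 0.8, 0], "spin": 0, "fingers": 0},
    {"delta_pos": [-0.2, 0.8, 0.3], "spin": 0, "fingers": 0},
    {"delta_pos": [0, 0, 3], "spin": 0, "fingers": 0},
    {"delta_pos": [0, 0, 4], "spin": 0, "fingers": 0},
    {"delta_pos": [-4, 0, 2], "spin": 0, "fingers": 0},
    {"delta_pos": [-4, 0, 0], "spin": 0, "fingers": 0},
    {"delta_pos": [-4, 0, 0], "spin": 0, "fingers": 0},
    {"delta_pos": [-4, 0, 0], "spin": 0, "fingers": 0}
  ]
}}

```text
time: 18.25
tcp_pos: [412.7, 3.8, 157.9]
ee_rot: [2.457, -1.927, 0.035]
force: [-0.1, -1.1, 0.4]
grip_width: 0.0
```

{"method": "carry_out", "body": {
  "deltas": [
    {"delta_pos": [-3, 0, 0], "spin": 0, "fingers": 0},
    {"delta_pos": [0, 0, 0], "spin": 0, "fingers": 0},
    {"delta_pos": [0, 0, 0], "spin": 0, "fingers": 0}
  ]
}}

```text
time: 18.55
tcp_pos: [377.5, 4.9, 157.3]
ee_rot: [2.456, -1.926, 0.037]
force: [-0.5, -0.0, -0.3]
grip_width: -0.2
```

```bash
python3 st.py;python3 - <<'E'
from meas import *
F=np.load("pose.npz")["F"]
c=imaging.camera("scene"); overlay(c,"scene",F,F,"pics/s15.png",zp=34,off=(270,185),wh=(110,100),s=6,extra=[((54-50,-1.5),79,8,F)])
c=imaging.camera("top"); G=[579.17,-35.53,.2162]; overlay(c,"top",G,G,"pics/t15.png",zp=34)
cv2.imwrite("pics/t15f.png",c["pixels"][:,:,::-1])
E
```

```text
t 18.55 tcp [377.5   4.9 157.3] fix [[-188.6   86.1]] yaw -1.33 zax [ 0.006 -0.031 -1.   ] F [-0.5 -0.  -0.3] w -0.2
```

View pics/s15.png

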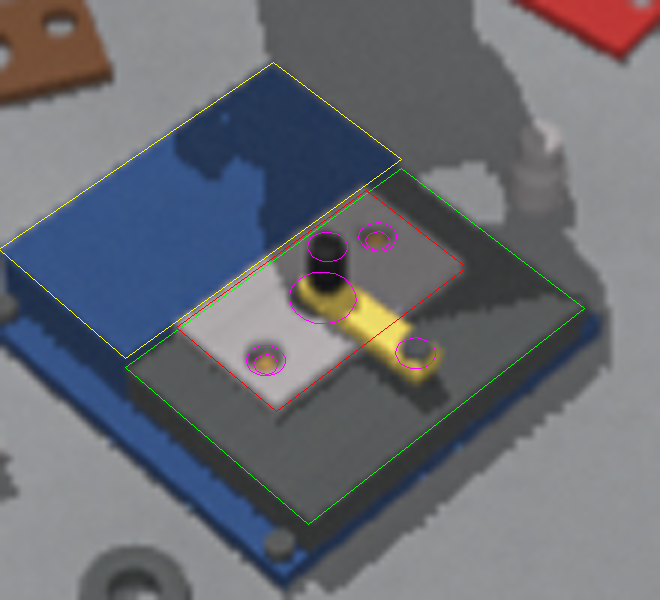

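View pics/t15.png

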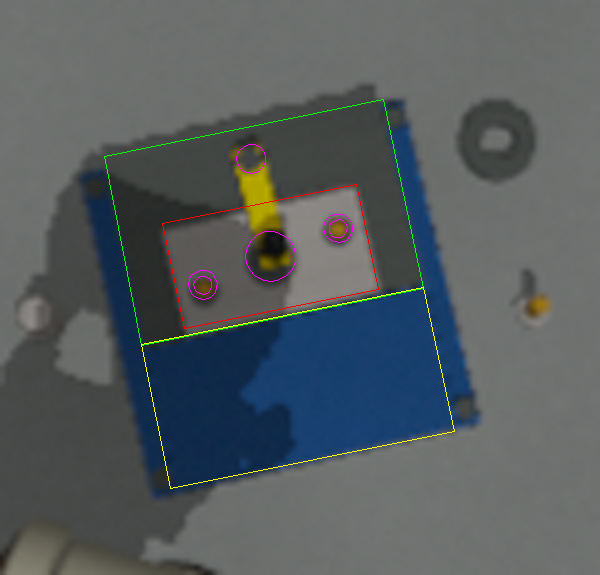

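View pics/t15f.png

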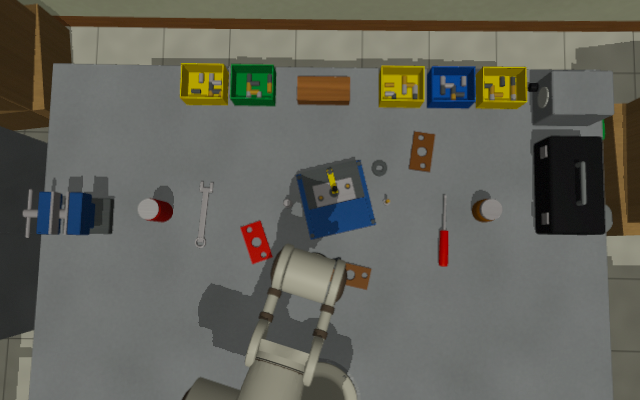

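The plate sits flat with both pins in its holes, the bar lies over it at the stop, and the other things are where they were. I'm handing in.

```bash
python3 -c "
from rig import ctrl
print(ctrl.job_done())"
```

```text
the job is handed in; nothing more can be done
None
```

The job is handed in after about 18.6 s of robot time; `ctrl.job_done()` gives no verdict.

**What I did:** I nudged the plate about 13 mm sideways with the fingers 40 mm apart. That also squared it to the fixture. I then pushed it from behind off the ledge until it dropped over both pins. Last, I pushed the knob round with the fingers shut until the force rose to 9 N with no more movement, so I took the bar to be at its stop.

**Last checks:**
- **Plate:** In both camera views its outline matches the seated position, 34 mm above the bench. Both pins show inside its holes. I did not measure its height and tilt beyond this.
- **Bar:** It lies over the plate. In the scene view the knob matches its expected place near the stop, about 1.6 rad.
- **Other things:** Socket, bearing, bolt, wrench, screwdriver, can and jar look unmoved in the top view.
- **Arm:** It is clear of everything, and the force reading is about zero.

**What disagreed:**
- The two cameras differed by about 2 mm and 0.02 rad on where the fixture is, so I relied on the plate's position relative to the pins in the same picture.
- The tool picked up a lean of about 2° that the moves could not correct. It caused no trouble.

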